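# Put the remote away in the desk drawer unit

## Robot

A 6-joint arm with a two-finger parallel gripper is mounted at the origin on the work surface. World frame = base frame: x ahead of the robot, y to its left, z up, the work surface at z = 0. Lengths are in m, angles in rad, forces in N, time in s.
With the tool pointing down it reaches from about 0.3 to 0.775 m from the base axis. Payload 14.6 kg.
Tool frame: the origin (TCP) lies midway between the tips of the shut fingers; the grasp point (between the pads) lies grip_depth behind it (grip_depth is the distance from the TCP to the grasp point, in m); z points along the fingers, y is the line along which they close (so a half turn about z gives the same grasp; the last joint's range is limited). The gripper opens to 85 mm and grips with 20 to 120 N. Pads are 22 mm wide; open, the fingers measure 114 mm over their backs; the gripper's body (76 mm by 85 mm) begins 54 mm behind the grasp point. The pads swing forward as they close: fully open they stand 13 mm farther back than shut.
Start: joints at [-1.204, 0.3, 1.521, -0, 1.321, -0.067], TCP at [0.231, -0.499, 0.231] pointing down, gripper open.
Joint ranges: [-3.03, 3.03], [-0.79, 2.21], [0.23, 2.52], [-1.04, 4.18], [0, 3.07], [-2.55, 2.55]. Speed limits (rad/s): [2.22, 2.22, 2.57, 3.14, 3.14, 3.14].

## Interface

Orientations are given as a unit quaternion [w, x, y, z].
In Python, from bench import * gives the robot as it stands. The module is installed in compiled form; this text tells all that it offers.
- The arm moves only by the tool servo_tool, never from a script. Its argument "rows" is a list that holds one entry, the list of rows, each a list of 7 numbers: the shift along the tool's x, y, z in m, then the turn, a rotation vector about the tool's x, y, z in degrees, then the gripper's target within -1 to 1 (fully open at 1, half-way at 0, shut at -1). In form: [[[x, y, z, wx, wy, wz, hand], ...]]. A call has 1 to 5 rows; each row is the pose to reach, as a shift and turn from the pose commanded when the call began, along the tool's axes at that moment; what a row does not reach only later rows make up. A row lasts 1/12 s, in which the tool goes at most 41.7 mm and 7.16 degrees, less where a joint would pass 70% of its speed; a pose out of reach is approached as far as the arm can. A call with a gripper value outside its range is refused whole. The fingers move at their own pace and stop on an object; "force" is the grip in N (left out, the last holds). Time passes only in rows, so rows that repeat a pose let the fingers close. It gives the time, the measured TCP pose, the force, the opening and the grip force at its end, in the units of the state.
- get_obs(): the state, without advancing time (a new reading comes with each control period).
- camera(name): name is "scene" or "top" or "wrist"; returns the picture (480x640x3 uint8, blue, green, red); there is no depth.
- camera_params(name): a dict with "K" (3x3 intrinsics, pixels), "rvec" (rotation vector, rad) and "tvec" (3), from world to camera coordinates, as OpenCV has them. Camera axes: x right, y down, z forward; pixel columns grow to the right and rows downward; lengths in m; the calibration is good to about 2 mm. A picture is of the moment at which its call begins: read the wrist's pose just before it. camera_params takes no time and is no camera call; for the wrist camera it gives the pose at the moment of the call.
- sign_off(): hands the job in; it is judged then, once.
The state is a dict: "clock": time; "joint_pos": joint angles; "joint_vel": joint speeds; "joint_efforts": joint torques, N m; "ee_pos": TCP position; "ee_rot": TCP orientation; "ft_force": force on the tool from outside, world axes, zero at the start; "moment": the same for the moment, N m; "gripper_width": finger opening in m; "grasp_force": force on a finger pad.
Only numpy, scipy, OpenCV 4.12 (cv2) and the standard library are available. Lean on these libraries where they do the work, as an engineer would, in place of code of your own. Each camera call takes 0.05 s, during which the arm holds its last target. There are 200 camera calls.

## Task

Pull open the top drawer of the small desktop drawer unit, lay the long flat remote control inside it, flat and with its keys facing up (set it down, do not drop it), and then push the drawer fully shut again. Leave the bottom drawer shut, and do not disturb the stapler, the pencil sharpener or the bottle.

Things in the scene. Friction and masses are not known exactly. Their poses are not given: they have to be found in the camera images.
- unit_front (a point): middle of the front edge of the top face of the desktop drawer unit: a grey housing, fixed to the desk, 240 deep (x) x 280 wide (y) x 150 mm high, with two white drawer fronts one above the other on its -x side. This point is on the housing's top board, 150 mm above the desk; shut drawer fronts stand 15 mm to its -x side. The point's axes are the unit's: drawers slide out along -x. Turned by up to 9 degrees
- unit_drawer0 (a joint): opening of the TOP drawer in m: 0 fully shut, grows as it slides out, stop at 0.165. It slides with about 1 N of friction and stays where left; starts shut or up to 30 mm open
- unit_drawer1 (a joint): opening of the BOTTOM drawer in m (same front and handle as the top one), 0 = shut; starts shut
- unit_drawer0_handle (a point): middle of the TOP drawer's handle bar, moves with the drawer; axes as the unit's. Round bar 11 mm thick, 120 mm long along y, its centre line 35 mm out from the drawer front (29 mm free gap behind it), 112 mm above the desk, 38 mm below the unit's top, on two thin posts 51 mm either side of the middle. The bottom drawer's handle is the same, 63 mm lower
- unit_drawer0_floor (a point): front edge of the TOP drawer's inner floor, at its middle, 85 mm above the desk, at the inner face of the front wall; moves with the drawer, 56 mm to the +x side of its handle bar; axes as the unit's. The floor reaches from here 195 mm to +x and 119 mm to either side (y); walls 43 mm high, front panel 52 mm. At opening q only the first q - 6 mm of floor lies clear of the housing (159 mm at the stop)
- remote: black TV remote control, a flat bar 170 long (its x) x 46 wide (its y) x 20 mm thick (its z, keys on +z, white keypad towards -x), about 0.14 kg. Origin: centre of its underside. Lies on the desk keys up, to the left or right of the drawer unit's front
- stapler: black stapler, 150 x 40 x 60 mm, with a steel strip at mid height; origin at the centre of its underside, x along its length. To be left alone
- sharpener: green desk pencil sharpener, 100 x 62 x 85 mm with a crank on its +x face; origin at the centre of its underside. Stands beside the drawer unit. To be left alone
- bottle: green glass bottle, 64 mm diameter, 200 mm tall; origin at the centre of its underside. Stands beside the drawer unit. To be left alone
Not all that is in view belongs to the job. What is shaped like the remote but blue is not meant.

How it is judged:
By the outcome, as a careful person would: the job done as asked, in the order asked, and still so for the second after the job is handed in, with the robot touching nothing.
It also fails if it takes over 64 s, if anything falls off the work surface, if the arm or the gripper's body presses on something with over 40 N, if the wrist force passes 120 N, or if a joint passes its speed limit or range.

## Working session

There is one attempt and no reset: what is moved stays moved. The work goes in short steps, Python scripts to look and compute and a tool call to move; the robot and the scene stay as the last step left them, time stands still between calls to the robot, and variables do not carry over. Pictures are saved under pics/ and viewed, at most 10 in all, crops included, and the job is handed in when it is done.

Besides the shell and the picture viewer there is one more tool, called after "Call:" by a JSON object that holds its "name" and its "arguments". servo_tool: Moves the arm, as the interface text tells. Its arguments: {"type":"object","properties":{"rows":{"type":"array"},"force":{"type":"number"}},"required":["rows"]}

```bash
mkdir -p pics; python3 - <<'E'
from bench import *
import cv2
o=get_obs();print(o)
for n in("scene","top"):
    cv2.imwrite(f"pics/{n}0.png",camera(n)); p=camera_params(n);print(n,p)
E
```

```text
{'clock': 0.0, 'joint_pos': array([-1.20357824e+00,  3.00504548e-01,  1.52162357e+00,  2.19671353e-05,
        1.32069882e+00, -6.66120978e-02]), 'joint_vel': array([ 0.00088255, -0.00079515, -0.0016049 ,  0.00026261, -0.00031687,
       -0.00068405]), 'joint_efforts': array([-1.33220823e-03, -5.43495512e+01, -3.61797488e+01, -4.40741246e-05,
        3.91518610e-03, -8.80846926e-06]), 'ee_pos': array([ 0.23109849, -0.49881814,  0.230685  ]), 'ee_rot': array([-6.11773263e-04,  9.76566423e-01,  2.15215335e-01, -8.18885951e-05]), 'ft_force': array([-0.287112  , -1.22820424,  0.21257577]), 'moment': array([ 0.00229651, -0.01337181,  0.00234498]), 'grasp_force': 0.0, 'gripper_width': 0.08532918617746629}
scene {'K': array([[556.89577242,   0.        , 310.9067964 ],
       [  0.        , 556.89577242, 244.88815493],
       [  0.        ,   0.        ,   1.        ]]), 'rvec': array([ 0.71734692,  2.71923402, -0.93403892]), 'tvec': array([ 0.5002962 , -0.2209323 ,  1.87697152])}
top {'K': array([[482.43625202,   0.        , 324.78394183],
       [  0.        , 482.43625202, 234.13370261],
       [  0.        ,   0.        ,   1.        ]]), 'rvec': array([ 2.12746921, -2.11566235,  0.21359163]), 'tvec': array([0.07485167, 0.64446477, 1.4049244 ])}
```

View pics/scene0.png

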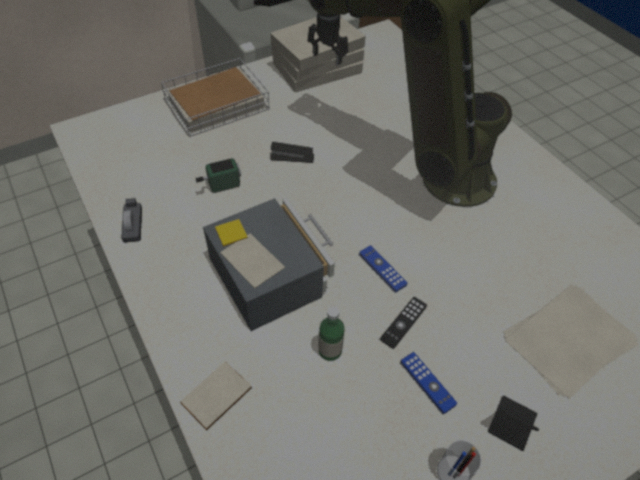

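View pics/top0.png

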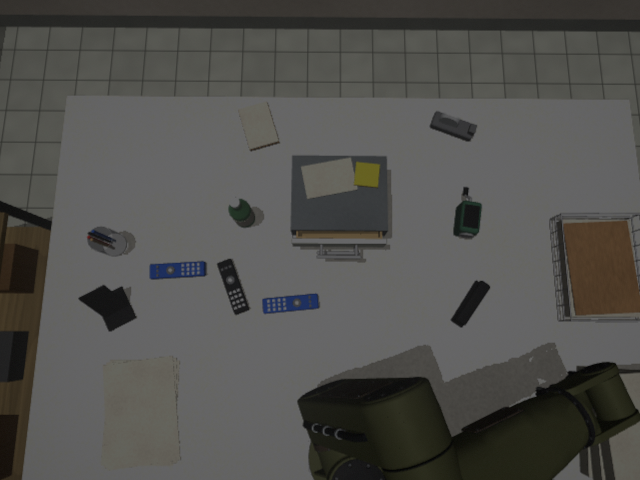

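The top view shows the unit's top board at about (291–388, 155–232), with the drawer slightly open and the handle near (341, 255). The black remote is at about (233, 287), keypad towards the robot. I'll enlarge this area.

```bash
cat > h.py <<'E'
from bench import *
import cv2, numpy as np
from scipy.spatial.transform import Rotation as R
def ray(cam,uv,z,p=None):
    p=p or camera_params(cam); M=cv2.Rodrigues(p["rvec"])[0]; C=-M.T@p["tvec"]
    d=M.T@np.linalg.inv(p["K"])@[uv[0],uv[1],1]; return C+d*(z-C[2])/d[2]
def proj(cam,P,p=None):
    p=p or camera_params(cam); return cv2.projectPoints(np.float64(P).reshape(-1,1,3),p["rvec"],p["tvec"],p["K"],None)[0].reshape(-1,2)
def tool(o=None):
    o=o or get_obs(); q=o["ee_rot"]; return np.array(o["ee_pos"]),R.from_quat([q[1],q[2],q[3],q[0]])
E
python3 - <<'E'
from h import *
im=camera("top")
c=cv2.resize(im[222:322,212:402],None,fx=4,fy=4,interpolation=cv2.INTER_CUBIC)
c=cv2.convertScaleAbs(c,alpha=1.6)
cv2.imwrite("pics/c1.png",c)
E
```

```text
(no output)
```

View pics/c1.png

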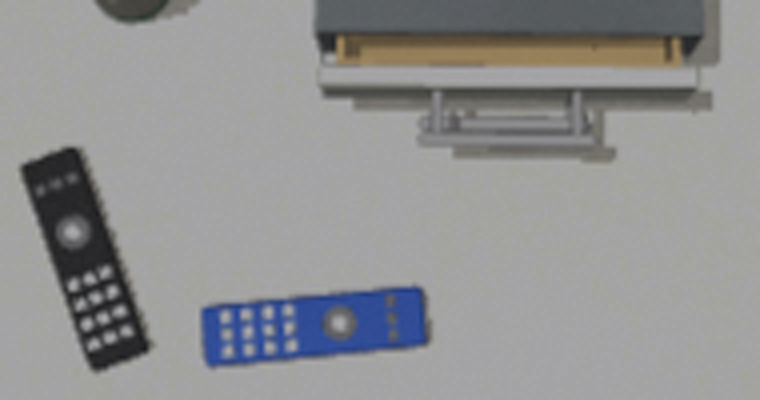

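The crop shows the handle bar from (419,140) to (595,141) and the board's front edge from (316,33) to (704,38). The black remote's top corners are (22,168), (78,149), (150,349) and (95,371), keypad at the lower end.

```bash
python3 - <<'E'
from h import *
f=lambda u,v:(212+(u+.5)/4-.5,222+(v+.5)/4-.5)
def s(n,pts,z):
    r=np.array([ray("top",f(*p),z) for p in pts]);print(n,r[:,:2].round(4).tolist());return r
h=s("handle",[(419,140),(595,141)],.1135);print("len",np.linalg.norm(h[1]-h[0]),h.mean(0))
u=s("board",[(316,33),(704,38)],.150);d=u[1]-u[0];print("w",np.linalg.norm(d),u.mean(0),"yaw",np.degrees(np.arctan2(d[0],-d[1])))
s("panel outer edge top",[(322,90),(696,90)],.137)
r=s("remote",[(22,168),(78,149),(150,349),(95,371)],.02)
print("L,W",np.linalg.norm(r[0]-r[3]),np.linalg.norm(r[0]-r[1]),r.mean(0))
a=(r[0]+r[1]-r[2]-r[3]);print("yaw",np.degrees(np.arctan2(a[1],a[0])))
# bottle top ring, base
print("bottle",ray("top",(247,216),0.),"stapler",ray("top",(470,303),.03))
print("wristparams",camera_params("wrist"),tool()[1].as_matrix())
E
```

```text
handle [[0.5672, 0.1028], [0.5672, -0.0252]]
len 0.12800477853321385 [0.56721359 0.03882675 0.1135    ]
board [[0.6386, 0.1767], [0.6367, -0.101]]
w 0.2777444735361769 [0.63767097 0.03784319 0.15      ] yaw -0.39604180488202534
panel outer edge top [[0.5995, 0.1725], [0.6012, -0.0963]]
remote [[0.5575, 0.4105], [0.5726, 0.3679], [0.4197, 0.3068], [0.403, 0.3479]]
L,W 0.16671243658935475 0.04517583655596574 [0.48820615 0.35827761 0.02      ]
yaw 21.934560183556663
bottle [0.71395456 0.3269398  0.        ] stapler [ 0.44041189 -0.36307129  0.03      ]
wristparams {'K': array([[348.9390772 ,   0.        , 316.80380705],
       [  0.        , 348.9390772 , 236.17154448],
       [  0.        ,   0.        ,   1.        ]]), 'rvec': array([-2.434455  ,  1.55549023,  0.22774527]), 'tvec': array([-0.55081652, -0.03767644,  0.37911568])} [[ 9.07400272e-01  4.20267362e-01 -3.02592692e-04]
 [ 4.20267464e-01 -9.07399890e-01  8.36253358e-04]
 [ 7.68774175e-05 -8.85986387e-04 -9.99999605e-01]]
```

Handle, board and remote sizes all agree with what was given (120, 280 and 170x46 mm). The drawer is about 20 mm open, the unit's yaw is about 0, and the remote is at (0.488, 0.358) with yaw 22°. First I turn the tool so that tool (x, y, z) = world (y, x, -z).

Call:
{"name": "servo_tool", "arguments": {"rows": [[[0,0,0,0,0,-7,-0.25],[0,0,0,0,0,-14,-0.25],[0,0,0,0,0,-21,-0.25],[0,0,0,0,0,-28,-0.25],[0,0,0,0,0,-35,-0.25]]], "force": 40}}

```text
clock: 0.57
ee_pos: [0.2311, -0.4989, 0.231]
ee_rot: [-0.0, 0.865, 0.502, 0.0]
ft_force: [-0.1, 0.0, 0.9]
gripper_width: 0.032
grasp_force: 0.0
```

Call:
{"name": "servo_tool", "arguments": {"rows": [[[0,0,0,0,0,-7,-0.25],[0,0,0,0,0,-14,-0.25],[0,0,0,0,0,-21,-0.25],[0,0,0,0,0,-28,-0.25],[0,0,0,0,0,-30.15,-0.25]]]}}

```text
clock: 0.98
ee_pos: [0.2311, -0.4989, 0.231]
ee_rot: [-0.0, 0.704, 0.71, 0.0]
ft_force: [0.4, 0.6, 0.5]
gripper_width: 0.0322
grasp_force: 0.0
```

Call:
{"name": "servo_tool", "arguments": {"rows": [[[0.035,0.02,0,0,0,0,-0.25],[0.07,0.04,0,0,0,0,-0.25],[0.105,0.06,0,0,0,0,-0.25],[0.14,0.08,0,0,0,0,-0.25],[0.175,0.1,0,0,0,0,-0.25]]]}}

```text
clock: 1.4
ee_pos: [0.3315, -0.3223, 0.2312]
ee_rot: [-0.0, 0.707, 0.707, 0.0]
ft_force: [1.1, 0.0, -0.2]
gripper_width: 0.032
grasp_force: 0.0
```

Call:
{"name": "servo_tool", "arguments": {"rows": [[[0.034,0.022,0,0,0,0,-0.25],[0.068,0.044,0,0,0,0,-0.25],[0.102,0.066,0,0,0,0,-0.25],[0.136,0.088,0,0,0,0,-0.25],[0.17,0.11,0,0,0,0,-0.25]]]}}

```text
clock: 1.82
ee_pos: [0.4417, -0.1521, 0.2314]
ee_rot: [0.0, 0.707, 0.707, 0.0]
ft_force: [0.3, -1.2, -0.0]
gripper_width: 0.0321
grasp_force: 0.0
```

Call:
{"name": "servo_tool", "arguments": {"rows": [[[0.034,0.022,0,0,0,0,-0.25],[0.068,0.044,0,0,0,0,-0.25],[0.102,0.066,0,0,0,0,-0.25],[0.136,0.088,0,0,0,0,-0.25],[0.17,0.11,0,0,0,0,-0.25]]]}}

```text
clock: 2.23
ee_pos: [0.5518, 0.018, 0.2312]
ee_rot: [-0.0, 0.707, 0.707, -0.0]
ft_force: [0.5, -0.6, -0.6]
gripper_width: 0.0322
grasp_force: 0.0
```

Call:
{"name": "servo_tool", "arguments": {"rows": [[[0.0202,0.0155,0,0,0,0,-0.25],[0.0202,0.0155,0.03,0,0,0,-0.25],[0.0202,0.0155,0.03,0,0,0,-0.25]]]}}

```text
clock: 2.48
ee_pos: [0.5653, 0.0374, 0.1964]
ee_rot: [-0.002, 0.706, 0.708, -0.002]
ft_force: [-0.3, -0.5, -2.5]
gripper_width: 0.032
grasp_force: 0.0
```

```bash
python3 - <<'E'
from h import *
p=camera_params("wrist");o=get_obs();print(o["ee_pos"],o["gripper_width"])
im=camera("wrist");cv2.imwrite("pics/w1.png",cv2.convertScaleAbs(im,alpha=1.4))
M=cv2.Rodrigues(p["rvec"])[0];print(-M.T@p["tvec"],M.T)
for y in(-.013,.038,.089):print(proj("wrist",[[.567,y,.112],[.602,y,.137]],p))
E
```

```text
[0.56526686 0.03738223 0.19641767] 0.03199665946507399
[0.56593444 0.10891168 0.33929807] [[ 0.99997553  0.00380158 -0.00587288]
 [ 0.00196143 -0.95815314 -0.2862494 ]
 [-0.00671532  0.28623088 -0.95813714]]
[[320.05298536 307.64369887]
 [373.58340722 326.32981498]]
[[320.39883997 240.40524092]
 [377.62151219 252.77289693]]
[[320.78988091 164.38199508]
 [382.2511483  168.440824  ]]
```

View pics/w1.png

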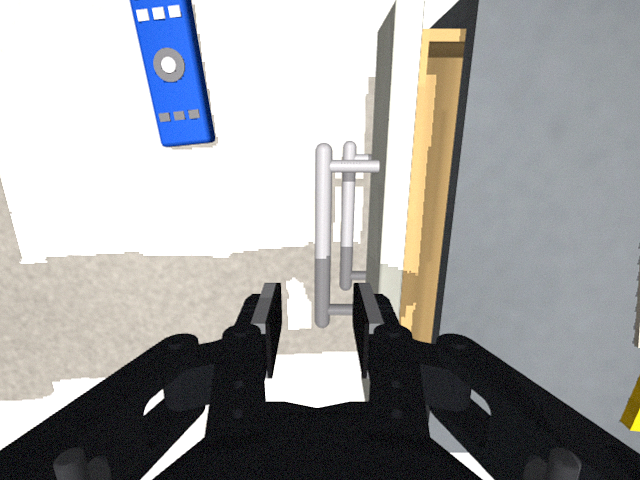

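The wrist view has the posts at rows 165 and 310, as predicted. The bar is at column 323, against 320 predicted, so it is about 2 mm further in x. I descend, grip and pull.

Call:
{"name": "servo_tool", "arguments": {"rows": [[[0,0.002,0.03,0,0,0,-0.25],[0,0.002,0.06,0,0,0,-0.25],[0,0.002,0.085,0,0,0,-0.25],[0,0.002,0.104,0,0,0,-0.25],[0,0.002,0.104,0,0,0,-0.25]]]}}

```text
clock: 2.95
ee_pos: [0.5687, 0.0352, 0.0969]
ee_rot: [0.0, 0.708, 0.707, 0.0]
ft_force: [0.3, 0.5, 0.1]
gripper_width: 0.0318
grasp_force: 0.0
```

Call:
{"name": "servo_tool", "arguments": {"rows": [[[0,0,0,0,0,0,-1],[0,0,0,0,0,0,-1],[0,0,0,0,0,0,-1],[0,0,0,0,0,0,-1],[0,0,0,0,0,0,-1]]], "force": 40}}

```text
clock: 3.37
ee_pos: [0.5691, 0.0355, 0.0986]
ee_rot: [0.001, 0.707, 0.707, 0.0]
ft_force: [-1.1, -5.2, 7.5]
gripper_width: 0.0093
grasp_force: 39.4
```

Call:
{"name": "servo_tool", "arguments": {"rows": [[[0,-0.01,0,0,0,0,-1],[0,-0.025,0,0,0,0,-1],[0,-0.04,0,0,0,0,-1],[0,-0.055,0,0,0,0,-1],[0,-0.07,0,0,0,0,-1]]]}}

```text
clock: 3.78
ee_pos: [0.4988, 0.0356, 0.0985]
ee_rot: [0.001, 0.707, 0.707, 0.001]
ft_force: [1.2, -3.7, 7.2]
gripper_width: 0.0093
grasp_force: 40.1
```

Call:
{"name": "servo_tool", "arguments": {"rows": [[[0,-0.015,0,0,0,0,-1],[0,-0.03,0,0,0,0,-1],[0,-0.045,0,0,0,0,-1],[0,-0.06,0,0,0,0,-1],[0,-0.072,0,0,0,0,-1]]]}}

```text
clock: 4.2
ee_pos: [0.4266, 0.0358, 0.0985]
ee_rot: [0.001, 0.707, 0.707, 0.001]
ft_force: [1.2, -3.1, 6.7]
gripper_width: 0.0096
grasp_force: 40.2
```

Call:
{"name": "servo_tool", "arguments": {"rows": [[[0,0,0,0,0,0,-1],[0,0,0,0,0,0,-1]]]}}

```text
clock: 4.37
ee_pos: [0.4267, 0.0358, 0.0985]
ee_rot: [0.001, 0.707, 0.707, 0.001]
ft_force: [-1.2, -4.2, 6.5]
gripper_width: 0.0091
grasp_force: 40.2
```

```bash
python3 - <<'E'
from h import *
o=get_obs();print(o["ee_pos"],o["ft_force"])
im=camera("top")
c=cv2.resize(im[222:332,212:402],None,fx=4,fy=4,interpolation=cv2.INTER_CUBIC)
cv2.imwrite("pics/c2.png",cv2.convertScaleAbs(c,alpha=1.6))
E
```

```text
[0.42674164 0.03578387 0.09849625] [-1.18110967 -4.2188084   6.48004077]
```

View pics/c2.png

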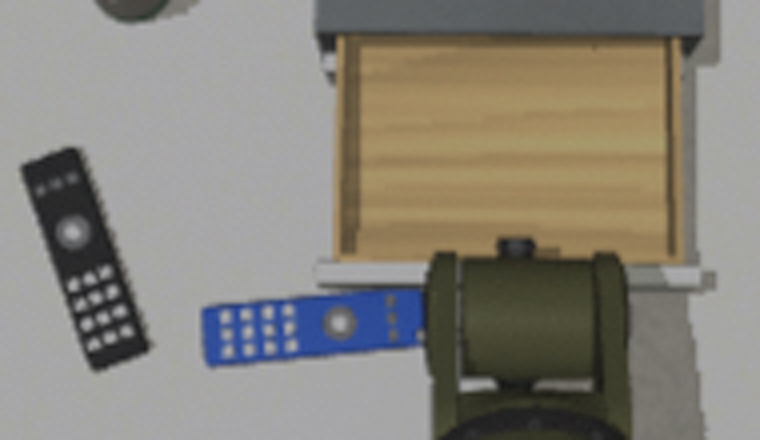

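The drawer is out: floor visible from row 37 to row 260, handle at x = 0.427. Now release, lift and move over the remote.

Call:
{"name": "servo_tool", "arguments": {"rows": [[[0,0,0,0,0,0,-0.25],[0,0,0,0,0,0,-0.25],[0,0,0,0,0,0,-0.25],[0,0,-0.02,0,0,0,-0.25],[0,0,-0.05,0,0,0,-0.25]]]}}

```text
clock: 4.83
ee_pos: [0.4252, 0.0362, 0.146]
ee_rot: [-0.002, 0.707, 0.707, -0.002]
ft_force: [-0.3, 0.3, 0.6]
gripper_width: 0.032
grasp_force: 0.0
```

Call:
{"name": "servo_tool", "arguments": {"rows": [[[0,0,-0.04,0,0,0,-0.25],[0.02,0,-0.075,0,0,0,0.5],[0.06,0.01,-0.075,0,0,0,0.5],[0.1,0.02,-0.075,0,0,0,0.5],[0.14,0.03,-0.075,0,0,0,0.5]]]}}

```text
clock: 5.25
ee_pos: [0.4568, 0.1779, 0.2231]
ee_rot: [0.0, 0.707, 0.707, 0.001]
ft_force: [1.8, -0.2, -0.3]
gripper_width: 0.0639
grasp_force: 0.0
```

Call:
{"name": "servo_tool", "arguments": {"rows": [[[0.04,0.007,0,0,0,7,0.5],[0.08,0.014,0,0,0,14,0.5],[0.12,0.021,0,0,0,21,0.5],[0.16,0.028,0,0,0,28,0.5],[0.183,0.031,0,0,0,35,0.5]]]}}

```text
clock: 5.67
ee_pos: [0.4873, 0.3626, 0.2217]
ee_rot: [-0.0, 0.887, 0.461, -0.0]
ft_force: [-1.4, -1.7, -0.9]
gripper_width: 0.0639
grasp_force: 0.0
```

Call:
{"name": "servo_tool", "arguments": {"rows": [[[0,0,0,0,0,7,0.5],[0,0,0,0,0,14,0.5],[0,0,0,0,0,21,0.5],[0,0,0,0,0,28,0.5],[0,0,0,0,0,33,0.5]]]}}

```text
clock: 6.08
ee_pos: [0.4875, 0.3592, 0.222]
ee_rot: [0.0, 0.982, 0.189, -0.0]
ft_force: [0.2, -0.2, 0.2]
gripper_width: 0.0643
grasp_force: 0.0
```

Call:
{"name": "servo_tool", "arguments": {"rows": [[[0,0,0.03,0,0,0,0.5],[0,0,0.04,0,0,0,0.5],[0,0,0.04,0,0,0,0.5]]]}}

```text
clock: 6.33
ee_pos: [0.4865, 0.3585, 0.1792]
ee_rot: [0.001, 0.981, 0.193, -0.003]
ft_force: [-0.9, 0.3, -0.6]
gripper_width: 0.0641
grasp_force: 0.0
```

```bash
python3 - <<'E'
from h import *
p=camera_params("wrist");P,Q=tool();print(P,Q.as_matrix().round(3).tolist())
im=camera("wrist");cv2.imwrite("pics/w2.png",cv2.convertScaleAbs(im,alpha=1.4))
E
```

```text
[0.48650304 0.35846321 0.17921969] [[0.926, 0.379, -0.005], [0.379, -0.926, -0.003], [-0.006, 0.001, -1.0]]
```

View pics/w2.png

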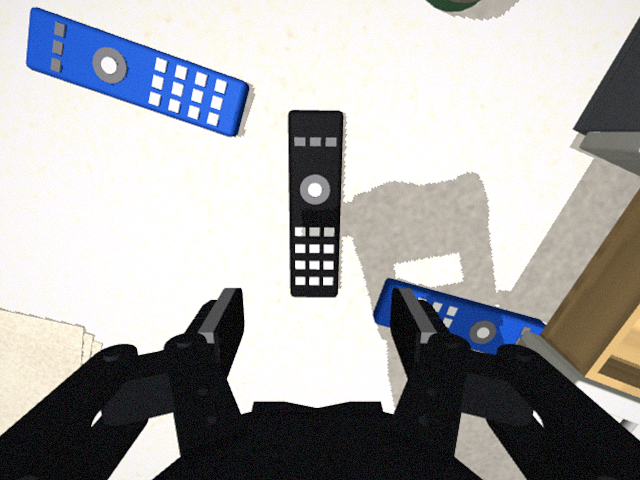

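The wrist view shows the remote's top face with corners (289,112), (342,112), (337,296) and (291,296), upright and central. The blue remote on the right starts near column 375 at finger height, so I check the clearance.

```bash
python3 - <<'E'
from h import *
p=camera_params("wrist");P,Q=tool();print(P.round(4),Q.as_euler("xyz",degrees=True))
r=np.array([ray("wrist",u,.02,p) for u in[(289,112),(342,112),(337,296),(291,296)]])
b=np.array([ray("wrist",u,.02,p) for u in[(388,279),(374,318)]])
c=r.mean(0);print(r.round(4).tolist(),np.linalg.norm(r[0]-r[3]),np.linalg.norm(r[0]-r[1]),c)
a=r[0]+r[1]-r[2]-r[3];print("yaw",np.degrees(np.arctan2(a[1],a[0])))
print("centre in tool",Q.inv().apply(c-P).round(4),"blue",Q.inv().apply(b-P).round(4).tolist())
E
```

```text
[0.4871 0.3589 0.1812] [1.79971327e+02 1.72627948e-01 2.22452635e+01]
[[0.56, 0.4119, 0.02], [0.5764, 0.3716, 0.02], [0.4218, 0.3099, 0.02], [0.4051, 0.3507, 0.02]] 0.16647765975783332 0.04353649196341222 [0.4908377  0.36104659 0.02      ]
yaw 21.676250480470387
centre in tool [ 0.0048 -0.0007  0.1612] blue [[-0.0608, 0.0685, 0.1614], [-0.1022, 0.0572, 0.1616]]
```

Call:
{"name": "servo_tool", "arguments": {"rows": [[[0.004,-0.0007,0.035,0,0,0,0.5],[0.004,-0.0007,0.07,0,0,0,0.5],[0.004,-0.0007,0.105,0,0,0,0.5],[0.004,-0.0007,0.135,0,0,0,0.5],[0.004,-0.0007,0.155,0,0,0,0.5]]]}}

```text
clock: 6.8
ee_pos: [0.4906, 0.3611, 0.0254]
ee_rot: [0.0, 0.981, 0.193, -0.001]
ft_force: [0.4, 0.7, -0.8]
gripper_width: 0.0641
grasp_force: 0.0
```

Call:
{"name": "servo_tool", "arguments": {"rows": [[[0,0,0.012,0,0,0,0.5],[0,0,0.02,0,0,0,0.5],[0,0,0.024,0,0,0,0.5],[0,0,0.024,0,0,0,0.5]]]}}

```text
clock: 7.13
ee_pos: [0.4914, 0.3616, 0.0038]
ee_rot: [-0.0, 0.981, 0.193, 0.0]
ft_force: [0.2, 0.6, 0.2]
gripper_width: 0.0642
grasp_force: 0.0
```

Call:
{"name": "servo_tool", "arguments": {"rows": [[[0,0,0,0,0,0,-1],[0,0,0,0,0,0,-1],[0,0,0,0,0,0,-1],[0,0,0,0,0,0,-1],[0,0,0,0,0,0,-1]]], "force": 40}}

```text
clock: 7.55
ee_pos: [0.4918, 0.3618, 0.0049]
ee_rot: [-0.0, 0.981, 0.193, 0.001]
ft_force: [-0.7, -0.7, 6.9]
gripper_width: 0.0448
grasp_force: 42.0
```

Call:
{"name": "servo_tool", "arguments": {"rows": [[[0,0,-0.02,0,0,0,-1],[0,0,-0.055,0,0,0,-1],[0,0,-0.09,0,0,0,-1],[0,0,-0.125,0,0,0,-1],[0,0,-0.16,0,0,0,-1]]]}}

```text
clock: 7.97
ee_pos: [0.4908, 0.3612, 0.1656]
ee_rot: [-0.0, 0.981, 0.193, 0.0]
ft_force: [0.7, 1.0, -0.7]
gripper_width: 0.0449
grasp_force: 41.7
```

Call:
{"name": "servo_tool", "arguments": {"rows": [[[0,0,-0.03,0,0,-5,-1],[0,0,-0.06,0,0,-11,-1],[0,0,-0.075,0,0,-17,-1],[0,0,-0.075,0,0,-23,-1],[0,0,-0.075,0,0,-29,-1]]]}}

```text
clock: 8.38
ee_pos: [0.4912, 0.3614, 0.2402]
ee_rot: [-0.0, 0.901, 0.434, 0.001]
ft_force: [0.8, -0.8, -2.1]
gripper_width: 0.0449
grasp_force: 41.8
```

Call:
{"name": "servo_tool", "arguments": {"rows": [[[0,0,0,0,0,-6,-1],[0,0,0,0,0,-12,-1],[0,0,0,0,0,-18,-1],[0,0,0,0,0,-24,-1],[0,0,0,0,0,-30,-1]]]}}

```text
clock: 8.8
ee_pos: [0.4909, 0.3613, 0.2388]
ee_rot: [0.0, 0.758, 0.653, 0.0]
ft_force: [-0.7, 0.1, -2.3]
gripper_width: 0.0449
grasp_force: 41.7
```

Call:
{"name": "servo_tool", "arguments": {"rows": [[[0,0,0,0,0,-5,-1],[0,0,0,0,0,-8.8,-1],[0,0,0,0,0,-8.8,-1],[0,0,0,0,0,-8.8,-1]]]}}

```text
clock: 9.13
ee_pos: [0.491, 0.3613, 0.2386]
ee_rot: [0.0, 0.708, 0.706, 0.0]
ft_force: [-0.7, 0.0, -2.1]
gripper_width: 0.045
grasp_force: 41.7
```

```bash
python3 - <<'E'
from h import *
P,Q=tool();print(P.round(4),Q.as_matrix().round(3).tolist(),get_obs()["gripper_width"])
T=np.array([.553,.037,P[2]]);print(Q.inv().apply(T-P).round(4))
E
```

```text
[0.491  0.3613 0.2386] [[0.002, 1.0, 0.0], [1.0, -0.002, 0.0], [0.0, 0.0, -1.0]] 0.04499305773467443
[-0.3242  0.0627 -0.    ]
```

Now over the drawer.

Call:
{"name": "servo_tool", "arguments": {"rows": [[[-0.03,0.006,0,0,0,0,-1],[-0.065,0.0126,0,0,0,0,-1],[-0.1,0.0192,0,0,0,0,-1],[-0.135,0.026,0,0,0,0,-1],[-0.17,0.033,0,0,0,0,-1]]]}}

```text
clock: 9.55
ee_pos: [0.524, 0.1898, 0.2386]
ee_rot: [0.0, 0.708, 0.706, 0.0]
ft_force: [0.9, 0.5, -2.0]
gripper_width: 0.0449
grasp_force: 41.7
```

Call:
{"name": "servo_tool", "arguments": {"rows": [[[-0.035,0.007,0,0,0,0,-1],[-0.07,0.014,0,0,0,0,-1],[-0.105,0.02,0,0,0,0,-1],[-0.135,0.026,0,0,0,0,-1],[-0.154,0.03,0,0,0,0,-1]]]}}

```text
clock: 9.97
ee_pos: [0.5543, 0.0345, 0.2386]
ee_rot: [0.0, 0.709, 0.706, 0.0]
ft_force: [-0.0, 0.0, -1.6]
gripper_width: 0.045
grasp_force: 41.7
```

Call:
{"name": "servo_tool", "arguments": {"rows": [[[0,0,0.02,0,0,0,-1],[0,0,0.04,0,0,0,-1],[0,0,0.06,0,0,0,-1],[0,0,0.06,0,0,0,-1],[0,0,0.06,0,0,0,-1]]]}}

```text
clock: 10.38
ee_pos: [0.5539, 0.0374, 0.1783]
ee_rot: [-0.0, 0.708, 0.707, -0.0]
ft_force: [0.0, 0.0, -1.2]
gripper_width: 0.0448
grasp_force: 41.7
```

```bash
python3 - <<'E'
from h import *
P,Q=tool();print(P.round(4))
p=camera_params("wrist")
im=cv2.convertScaleAbs(camera("wrist"),alpha=1.4)
t=cv2.convertScaleAbs(cv2.resize(camera("top")[202:322,252:412],None,fx=3,fy=3),alpha=1.6)
t=cv2.copyMakeBorder(t,0,0,0,0,cv2.BORDER_CONSTANT)
c=np.zeros((480,800,3),np.uint8);c[:360,:400]=cv2.resize(t,(400,300))[:,:].copy() if 0 else cv2.resize(t,(400,360));c[:300,400:]=cv2.resize(im,(400,300))
cv2.imwrite("pics/m1.png",c[:360])
E
```

```text
[0.5539 0.0374 0.1783]
```

View pics/m1.png

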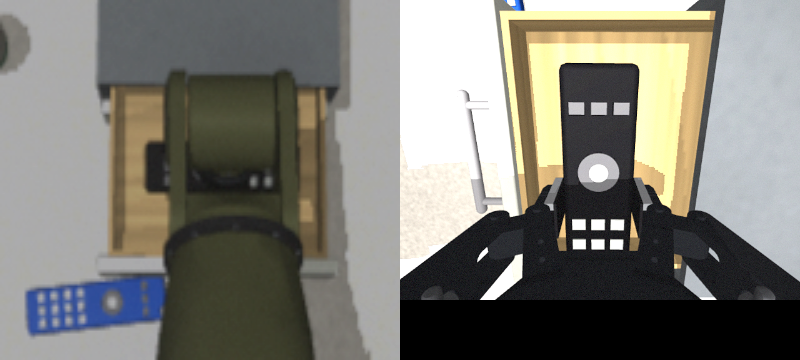

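The remote is held level, keys up, inside the drawer's outline, with room all round. Now I lower it.

Call:
{"name": "servo_tool", "arguments": {"rows": [[[0,0,0.02,0,0,0,-1],[0,0,0.04,0,0,0,-1],[0,0,0.06,0,0,0,-1],[0,0,0.075,0,0,0,-1],[0,0,0.081,0,0,0,-1]]]}}

```text
clock: 10.9
ee_pos: [0.5539, 0.0374, 0.0966]
ee_rot: [-0.0, 0.707, 0.707, -0.0]
ft_force: [-0.5, 1.1, -1.2]
gripper_width: 0.0452
grasp_force: 41.7
```

Call:
{"name": "servo_tool", "arguments": {"rows": [[[0,0,0.002,0,0,0,-1],[0,0,0.004,0,0,0,-1],[0,0,0.006,0,0,0,-1],[0,0,0.006,0,0,0,-1]]]}}

```text
clock: 11.23
ee_pos: [0.5545, 0.0374, 0.092]
ee_rot: [0.0, 0.707, 0.707, 0.0]
ft_force: [0.6, -0.6, -2.5]
gripper_width: 0.0449
grasp_force: 41.7
```

Call:
{"name": "servo_tool", "arguments": {"rows": [[[0,0,0.001,0,0,0,-1],[0,0,0.002,0,0,0,-1],[0,0,0.002,0,0,0,-1]]]}}

```text
clock: 11.48
ee_pos: [0.5545, 0.0374, 0.0899]
ee_rot: [0.0, 0.707, 0.707, 0.0]
ft_force: [0.4, 0.8, 3.0]
gripper_width: 0.0447
grasp_force: 42.2
```

Call:
{"name": "servo_tool", "arguments": {"rows": [[[0,0,0.0005,0,0,0,-1],[0,0,0.001,0,0,0,-1],[0,0,0.001,0,0,0,-1]]]}}

```text
clock: 11.73
ee_pos: [0.5551, 0.0373, 0.0899]
ee_rot: [0.001, 0.707, 0.707, 0.001]
ft_force: [0.8, 0.2, 10.7]
gripper_width: 0.045
grasp_force: 43.1
```

Contact is made (about 10 N). Release, lift and go to the handle at (0.427, 0.037).

Call:
{"name": "servo_tool", "arguments": {"rows": [[[0,0,0,0,0,0,0.3],[0,0,0,0,0,0,0.3],[0,0,-0.004,0,0,0,0.3],[0,0,-0.03,0,0,0,0.3],[0,0,-0.065,0,0,0,0.3]]]}}

```text
clock: 12.15
ee_pos: [0.5527, 0.0373, 0.1518]
ee_rot: [-0.002, 0.707, 0.707, -0.002]
ft_force: [0.4, 0.4, 0.5]
gripper_width: 0.0558
grasp_force: 0.0
```

Call:
{"name": "servo_tool", "arguments": {"rows": [[[0,0,-0.035,0,0,0,0.3],[0,-0.035,-0.045,0,0,0,-0.25],[0,-0.07,-0.045,0,0,0,-0.25],[0,-0.105,-0.045,0,0,0,-0.25],[0,-0.127,-0.045,0,0,0,-0.25]]]}}

```text
clock: 12.57
ee_pos: [0.4244, 0.0374, 0.1983]
ee_rot: [-0.0, 0.707, 0.707, -0.0]
ft_force: [1.1, 0.6, -0.4]
gripper_width: 0.0322
grasp_force: 0.0
```

Call:
{"name": "servo_tool", "arguments": {"rows": [[[0,0,0,0,0,0,-0.25],[0,0,0,0,0,0,-0.25]]]}}

```text
clock: 12.73
ee_pos: [0.4268, 0.0374, 0.199]
ee_rot: [0.001, 0.707, 0.707, 0.001]
ft_force: [-0.1, -0.3, 0.8]
gripper_width: 0.0325
grasp_force: 0.0
```

```bash
python3 - <<'E'
from h import *
P,Q=tool();print(P.round(4)); p=camera_params("wrist")
cv2.imwrite("pics/w3.png",cv2.convertScaleAbs(camera("wrist"),alpha=1.4))
print(proj("wrist",[[.4265,-.013,.112],[.4265,.089,.112]],p))
E
```

```text
[0.4268 0.0374 0.199 ]
[[316.32466938 305.88277738]
 [316.25464773 163.96496981]]
```

View pics/w3.png

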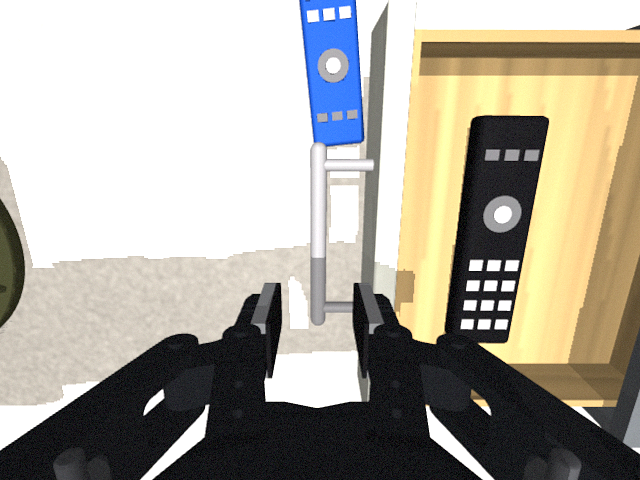

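The remote lies flat in the drawer, keys up. The bar is at column 318 between the fingers, so I descend, grip and push.

Call:
{"name": "servo_tool", "arguments": {"rows": [[[0,0.001,0.03,0,0,0,-0.25],[0,0.001,0.06,0,0,0,-0.25],[0,0.001,0.085,0,0,0,-0.25],[0,0.001,0.101,0,0,0,-0.25],[0,0.001,0.101,0,0,0,-0.25]]]}}

```text
clock: 13.2
ee_pos: [0.4302, 0.0373, 0.0965]
ee_rot: [0.001, 0.707, 0.707, 0.001]
ft_force: [1.1, 0.4, 1.5]
gripper_width: 0.0317
grasp_force: 0.4
```

Call:
{"name": "servo_tool", "arguments": {"rows": [[[0,0,0,0,0,0,-1],[0,0,0,0,0,0,-1],[0,0,0,0,0,0,-1],[0,0,0,0,0,0,-1],[0,0,0,0,0,0,-1]]]}}

```text
clock: 13.62
ee_pos: [0.4281, 0.0373, 0.0971]
ee_rot: [-0.0, 0.707, 0.707, -0.0]
ft_force: [0.9, -0.4, -3.6]
gripper_width: 0.0094
grasp_force: 38.9
```

Call:
{"name": "servo_tool", "arguments": {"rows": [[[0,0.005,0,0,0,0,-1],[0,0.015,0,0,0,0,-1],[0,0.026,0,0,0,0,-1],[0,0.038,0,0,0,0,-1],[0,0.05,0,0,0,0,-1]]]}}

```text
clock: 14.03
ee_pos: [0.4786, 0.0372, 0.0971]
ee_rot: [-0.0, 0.707, 0.707, -0.0]
ft_force: [-1.1, -1.4, -0.1]
gripper_width: 0.0097
grasp_force: 39.3
```

Call:
{"name": "servo_tool", "arguments": {"rows": [[[0,0.012,0,0,0,0,-1],[0,0.024,0,0,0,0,-1],[0,0.036,0,0,0,0,-1],[0,0.048,0,0,0,0,-1],[0,0.06,0,0,0,0,-1]]]}}

```text
clock: 14.45
ee_pos: [0.5387, 0.037, 0.0971]
ee_rot: [-0.0, 0.707, 0.707, -0.0]
ft_force: [-1.9, -2.2, 0.3]
gripper_width: 0.0094
grasp_force: 39.3
```

Call:
{"name": "servo_tool", "arguments": {"rows": [[[0,0.012,0,0,0,0,-1],[0,0.022,0,0,0,0,-1],[0,0.032,0,0,0,0,-1],[0,0.039,0,0,0,0,-1],[0,0.043,0,0,0,0,-1]]]}}

```text
clock: 14.87
ee_pos: [0.5818, 0.037, 0.0971]
ee_rot: [0.0, 0.707, 0.707, -0.0]
ft_force: [-0.4, -4.7, 1.3]
gripper_width: 0.0093
grasp_force: 39.5
```

Now slowly until the stop.

Call:
{"name": "servo_tool", "arguments": {"rows": [[[0,0.0015,0,0,0,0,-1],[0,0.003,0,0,0,0,-1],[0,0.0045,0,0,0,0,-1],[0,0.0045,0,0,0,0,-1]]]}}

```text
clock: 15.2
ee_pos: [0.5855, 0.037, 0.0971]
ee_rot: [0.0, 0.707, 0.707, -0.0]
ft_force: [0.2, -5.9, -2.4]
gripper_width: 0.0092
grasp_force: 39.2
```

Call:
{"name": "servo_tool", "arguments": {"rows": [[[0,0.0005,0,0,0,0,-1],[0,0.001,0,0,0,0,-1],[0,0.0015,0,0,0,0,-1],[0,0.002,0,0,0,0,-1],[0,0.002,0,0,0,0,-1]]]}}

```text
clock: 15.62
ee_pos: [0.5873, 0.037, 0.0971]
ee_rot: [0.0, 0.707, 0.707, -0.0]
ft_force: [-0.0, -5.9, -1.3]
gripper_width: 0.01
grasp_force: 39.2
```

Call:
{"name": "servo_tool", "arguments": {"rows": [[[0,0.0005,0,0,0,0,-1],[0,0.001,0,0,0,0,-1],[0,0.0015,0,0,0,0,-1],[0,0.002,0,0,0,0,-1],[0,0.002,0,0,0,0,-1]]]}}

```text
clock: 16.03
ee_pos: [0.5893, 0.037, 0.0971]
ee_rot: [0.0, 0.707, 0.707, -0.0]
ft_force: [-0.7, -5.3, -2.2]
gripper_width: 0.0092
grasp_force: 39.2
```

Call:
{"name": "servo_tool", "arguments": {"rows": [[[0,0.0005,0,0,0,0,-1],[0,0.001,0,0,0,0,-1],[0,0.0015,0,0,0,0,-1],[0,0.0015,0,0,0,0,-1]]]}}

```text
clock: 16.37
ee_pos: [0.5902, 0.0369, 0.0971]
ee_rot: [-0.001, 0.707, 0.707, -0.001]
ft_force: [-5.9, -6.0, 1.8]
gripper_width: 0.0093
grasp_force: 39.6
```

Call:
{"name": "servo_tool", "arguments": {"rows": [[[0,0.0005,0,0,0,0,-1],[0,0.001,0,0,0,0,-1],[0,0.001,0,0,0,0,-1]]]}}

```text
clock: 16.62
ee_pos: [0.5903, 0.037, 0.0971]
ee_rot: [-0.001, 0.707, 0.707, -0.002]
ft_force: [-14.7, -5.5, 6.7]
gripper_width: 0.0093
grasp_force: 40.2
```

It has hit the stop (14.7 N, no further motion). Release and rise.

Call:
{"name": "servo_tool", "arguments": {"rows": [[[0,-0.001,0,0,0,0,-0.4],[0,-0.0015,0,0,0,0,-0.4],[0,-0.0015,0,0,0,0,-0.4],[0,-0.0015,-0.02,0,0,0,-0.4],[0,-0.0015,-0.055,0,0,0,-0.4]]]}}

```text
clock: 17.03
ee_pos: [0.589, 0.0376, 0.1496]
ee_rot: [-0.002, 0.707, 0.707, -0.002]
ft_force: [1.0, 0.7, -0.3]
gripper_width: 0.0257
grasp_force: 0.0
```

Call:
{"name": "servo_tool", "arguments": {"rows": [[[0,0,-0.035,0,0,0,-0.4],[0,-0.03,-0.07,0,0,0,-0.4],[0,-0.065,-0.1,0,0,0,-0.4],[0,-0.1,-0.1,0,0,0,-0.4],[0,-0.13,-0.1,0,0,0,-0.4]]]}}

```text
clock: 17.45
ee_pos: [0.459, 0.0376, 0.2543]
ee_rot: [0.001, 0.707, 0.707, 0.002]
ft_force: [0.4, -0.1, 0.6]
gripper_width: 0.0255
grasp_force: 0.0
```

Call:
{"name": "servo_tool", "arguments": {"rows": [[[0,0,0,0,0,0,-0.4],[-0.04,0,0,0,0,0,-0.4],[-0.08,0,0,0,0,0,-0.4],[-0.12,0,0,0,0,0,-0.4],[-0.16,0,0,0,0,0,-0.4]]]}}

```text
clock: 17.87
ee_pos: [0.4607, -0.1243, 0.2526]
ee_rot: [0.0, 0.707, 0.707, 0.0]
ft_force: [-0.1, -0.3, 0.7]
gripper_width: 0.0254
grasp_force: 0.0
```

Call:
{"name": "servo_tool", "arguments": {"rows": [[[-0.03,0,0,0,0,0,-0.4],[-0.03,0,0,0,0,0,-0.4],[-0.03,0,0,0,0,0,-0.4]]]}}

```text
clock: 18.12
ee_pos: [0.4607, -0.1538, 0.2521]
ee_rot: [-0.0, 0.708, 0.706, 0.0]
ft_force: [-0.3, -0.1, -0.4]
gripper_width: 0.0257
grasp_force: 0.0
```

```bash
python3 - <<'E'
from h import *
im=camera("top");c=cv2.resize(im[147:327,202:502],None,fx=2.66,fy=2.66,interpolation=cv2.INTER_CUBIC)
cv2.imwrite("pics/c3.png",cv2.convertScaleAbs(c,alpha=1.6))
# expected pixel in crop of handle bar when shut / 3 mm open
for x in(.588,.590,.593): print(((proj("top",[x,.038,.1135])[0]-[202,147])*2.66).round(1))
E
```

```text
[363.5 273.2]
[363.5 271.4]
[363.5 268.7]
```

View pics/c3.png

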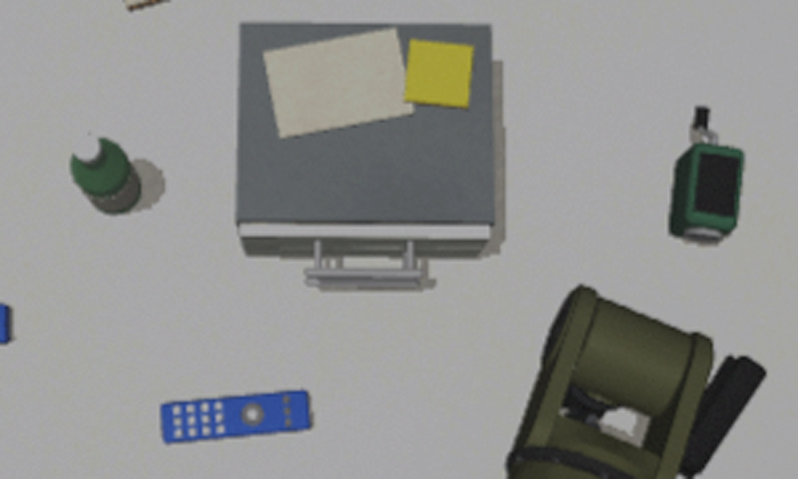

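The drawer is flush: the front meets the board at row 222 and the handle bar is at row 272, as predicted for shut. The bottle, sharpener and stapler have not moved, and the arm is clear.

```bash
python3 -c "
from bench import *
print(sign_off())"
```

```text
the job is handed in; nothing more can be done
None
```

The remote lies flat, keys up, in the top drawer, which is pushed shut against its stop; the bottom drawer stayed shut, the stapler, sharpener and bottle were not touched, and the job was handed in at about 18 s.

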